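# Dial the code on the match box and slide it open

### The job

Unlock the child-proof match box on the worktop: roll its three thumbwheels with a fingertip until they show 4, 2 and 5 dots on top, read from left to right, then slide the hatch fully open to the right and let go. The rubber wheels sit at uneven heights on stiff springs, so feel for each one and press it gently, never harder than about 18 N. Leave the other things standing where they are.

Things in the scene. Friction and masses are not known exactly. Their poses are not given: they have to be found in the camera images.
- lockbox: child-proof grey metal match box, fixed, 110 (x) x 250 (y) x 70 mm high. Origin: centre of underside, z up, +x side away from the robot. Left (+y): lock head with flat top 70 mm up and three slots in a row along y, 55 mm apart, a black rubber wheel standing out of each. Right (-y): compartment under a sliding steel hatch flush with the top.
- slot_1 (a point): centre of the leftmost wheel's slot, in the plane of the lock head's flat top. The wheel, a plain rubber cylinder of 40 mm diameter and 24 mm width, turns about the box's y direction below this point. Its top stands 7 to 17 mm above this point, differently for every wheel and every time: feel for it.
- wheel_1 (a joint): turn of the leftmost wheel, rad. Six numbers, 1 to 6 white dots as on a die, sit 60 degrees apart on the rim; the one on top, between two white index ridges, counts. Value = (number - 1) x 1.0472; it grows as the wheel's top is rolled away from the robot (box's +x). Stops just below 1 and just above 6.
- slot_2 (a point): centre of the middle wheel's slot, in the plane of the lock head's flat top. Every wheel's axle is sprung: the wheel sinks 1 mm for each 7 N pressed on it and bottoms at 4 mm.
- wheel_2 (a joint): turn of the middle wheel, rad. Scale as wheel_1. On every wheel a sprung click holds each number and pulls it in to within 0.15 when let go less than half way to the next; between clicks rolling takes up to about 4.5 N at the rim. A smooth fingertip may slip if pressed under some 9 N; about 11 N is right, over 18 N damages the wheel.
- slot_3 (a point): centre of the rightmost wheel's slot, in the plane of the lock head's flat top. Slots are 29 mm wide (box's y) and 46 mm long (x).
- wheel_3 (a joint): turn of the rightmost wheel, rad. Scale and clicks as wheel_1 and wheel_2. The hatch frees only when every wheel has clicked in at its number.
- hatch (a joint): how far the hatch is slid open, m: 0 shut, 0.045 fully open at its stop. It slides along the box's -y (to the right, out over the end of the box); sliding takes about 2 N. With any wheel off its number it stops after some 3 mm; do not force it then.
- hatch_grip (a point): top centre of the hatch's black grip, an upright block 14 mm (box's x) x 18 mm (y) that stands 24 mm proud of the hatch and of the lock head's top (this point is 94 mm above the worktop); pinch it across its 14 mm from above. The point moves with the hatch.
- katori_0: bystander: small open steel bowl, 80 x 80 x 34 mm, origin under its centre
- garlic_a: bystander: garlic bulb, 53 mm, origin at its underside
- tea_spoon: bystander: teaspoon lying flat, 138 mm long, origin under its middle
- lemon_a: bystander: lemon, 83 x 58 mm, origin at its underside
- salt_shaker: bystander: white salt shaker, 43 mm across, 105 mm tall, origin under its centre
- steel_tumbler: bystander: steel tumbler, 71 mm across, 104 mm tall, origin under its centre

How it is judged:
By the outcome, as a careful person would: the job done as asked, in the order asked, and still so for the second after the job is handed in, with the robot touching nothing.
It also fails if it takes over 72 s, if anything falls off the work surface, if the arm or the gripper's body presses on something with over 40 N, if the wrist force passes 120 N, or if a joint passes its speed limit or range.

### The arm

A 6-joint arm with a two-finger parallel gripper is mounted at the origin on a cart in front of the work surface, level with it; the furniture and walls round the work are solid. World frame = base frame: x ahead of the robot, y to its left, z up, the work surface at z = 0. Lengths are in m, angles in rad, forces in N, time in s.
With the tool pointing down it reaches from about 0.35 to 0.775 m from the base axis. Payload 5.5 kg.
Tool frame: the origin (TCP) lies between the finger pads; the fingertips stand env.nose_length ahead of it and the grasp point (between the pads) lies 8 mm behind it (env.nose_length is the distance from the TCP to the fingertips, in m); z points along the fingers, y is the direction in which the jaws open and shut (so a half turn about z gives the same grasp; the last joint's range is limited). The gripper opens to 85 mm and grips with 20 to 120 N. Pads are 22 mm wide; open, the fingers measure 114 mm over their backs; the gripper's body (76 mm by 85 mm) begins 54 mm behind the grasp point. The pads swing forward as they close: fully open they stand 13 mm farther back than shut.
Start: joints at [-1.462, 0.313, 0.046, 1.304, 0, 1.431], TCP at [0.142, -0.557, 0.242] pointing down, gripper open.
Joint ranges: [-2.76, 2.76], [-0.86, 1.69], [-1.03, 1.26], [-2.2, 2.34], [-1.47, 1.5], [-3.14, 3.14]. Speed limits (rad/s): [2.57, 2.57, 3.14, 3.14, 3.14, 3.14].

### API

Orientations are given as a unit quaternion [w, x, y, z].
In Python, from workcell import env gives the robot as it stands. The module is installed in compiled form; this text tells all that it offers.
- The arm moves only by the shell command python3 -m creep 'ROWS' [FORCE]. ROWS is a JSON object of lists of equal length, an entry for each row: "hand": the finger opening in mm, from 0 to 85.4; "delta_pos": the shift along the tool's x, y, z scaled (see below), a list of three; "turn": the turn about the tool's z scaled (see below). In form: {"hand": [hand, ...], "delta_pos": [[dx, dy, dz], ...], "turn": [turn, ...]}. A call has exactly 5 rows; each row shifts and turns the commanded pose from where the row before left it, along the tool's axes as they then stand; what a row does not reach is not made up. The controller multiplies each number of a shift by 0.8 m and each number of a turn by 5 degrees. A row lasts 1/12 s, in which the tool goes at most 41.7 mm and 7.16 degrees, less where a joint would pass 70% of its speed; a pose out of reach is approached as far as the arm can. A call with a number of a shift or a turn outside -1 to 1 is refused whole. A call with a gripper value outside its range is refused whole. The fingers move at their own pace and stop on an object; FORCE is the grip in N (left out, the last holds). Time passes only in rows, so rows that do not move let the fingers close, or fill a call up. It gives the time, the measured TCP pose, the force and the opening at its end, in the units of the state.
- env.get_state(): the state, without advancing time (a new reading comes with each control period).
- env.read_camera(name): name is "scene" or "top" or "wrist"; returns a dict with "pixels" (420x560x3 uint8, red, green, blue), "depth" (420x560 float32, m along the optical axis (not along the pixel's ray), 0 where there is no reading), "fx", "fy", "cx", "cy" (pixels), "origin" and "orientation" of the camera in the world. Camera axes: x right, y down, z forward; pixel columns grow to the right and rows downward; lengths in m; the calibration is good to about 2 mm. The wrist camera is an equidistant fisheye: a pixel r from the principal point sees the ray r / f radians off the axis. A picture is of the moment at which its call begins.
- env.hand_in(): hands the job in, once; it reports no verdict.
Trained networks look in the newest picture that a camera, given by its name, has taken for a name from the list of things; names that differ only in an ending like _2 or _b are one class to them, and where a whole thing is asked for, a point or a joint stands for the part that bears it (a point fixed in the world has none). Each returns a list of dicts, best first, with "score" (0 to 1); they miss things now and then, are a little off and sometimes report something else, mostly with a low value. They report only what shows in the picture. A call takes as long as a camera call.
- env.find_in(camera, target): "location" ([row, column] in pixels, amid what is visible of it).
- env.pinpoint(camera, target): "location" ([row, column] in pixels: a listed point, or the origin of a listed thing).
The state is a dict: "clock": time; "joint_pos": joint angles; "qvel": joint speeds; "tau": joint torques, N m; "tcp_pos": TCP position; "orientation": TCP orientation; "wrist_force": force on the tool from outside, world axes, zero at the start; "ft_torque": the same for the moment, N m; "finger_gap": finger opening in m.
Only numpy, scipy, OpenCV 4.12 (cv2) and the standard library are available. Lean on these libraries where they do the work, as an engineer would, in place of code of your own. Each camera call takes 0.05 s, during which the arm holds its last target.

## Working session

There is one attempt and no reset: what is moved stays moved. The work goes in short steps, Python scripts to look and compute and a shell command to move; the robot and the scene stay as the last step left them, time stands still between calls to the robot, and variables do not carry over. Pictures are saved under pics/ and viewed, and the job is handed in when it is done.

```bash
mkdir -p pics; ls; cat > h.py <<'E'
from workcell import env
import numpy as np, cv2
from scipy.spatial.transform import Rotation as R
def q2r(q): return R.from_quat([q[1],q[2],q[3],q[0]]).as_matrix()
def snap(name,fn):
    c=env.read_camera(name); cv2.imwrite('pics/'+fn,cv2.cvtColor(c['pixels'],cv2.COLOR_RGB2BGR)); return c
def world(c,rc,fish=False,z=None):
    r,k=rc; x=(k-c['cx'])/c['fx']; y=(r-c['cy'])/c['fy']
    if fish:
        t=np.hypot(x,y); s=np.tan(t)/t if t>1e-9 else 1; x*=s;y*=s
    M=q2r(c['orientation']); d=M@np.array([x,y,1.]); o=np.array(c['origin'])
    if z is not None: return o+d*(z-o[2])/d[2]
    dep=c['depth'][int(round(r)),int(round(k))]
    return o+d*dep
E
python3 - <<'E'
from h import *
s=env.get_state(); print({k:np.round(v,4).tolist() for k,v in s.items()}, env.nose_length)
for n in ['scene','top']:
    c=snap(n,n+'0.png'); print(n,np.round(c['origin'],3),c['fx'],c['cx'],c['cy'])
    for t,z in [('slot_1',.07),('slot_2',.07),('slot_3',.07),('hatch_grip',.094),('lockbox',0)]:
        for d in env.pinpoint(n,t)[:3]:
            print(t,round(d['score'],2),np.round(d['location'],1),np.round(world(c,d['location'],z=z),4))
E
```

```text
pics
{'clock': 0.0, 'joint_pos': [-1.4616, 0.314, 0.045, 1.3036, -0.0, 1.4312], 'qvel': [-0.0005, -0.0001, -0.0006, -0.0012, 0.0009, -0.0009], 'tau': [-0.0001, -48.063, 29.8531, 0.0193, -0.0003, -0.0], 'tcp_pos': [0.1415, -0.5568, 0.2414], 'orientation': [-0.0009, 0.9923, 0.1241, 0.0], 'wrist_force': [0.171, -0.1985, -1.0153], 'ft_torque': [0.0226, -0.0264, 0.0048], 'finger_gap': 0.085} 0.011
scene [-0.091  0.853  0.79 ] 396.5979151449778 282.81177162135646 211.5926054595657
slot_1 0.75 [227.  281.8] [0.5393 0.0965 0.07  ]
slot_1 0.63 [248.2 267.2] [0.5084 0.2017 0.07  ]
slot_1 0.58 [236.9 273.8] [0.5271 0.1496 0.07  ]
slot_2 0.75 [227.  281.8] [0.5393 0.0965 0.07  ]
slot_2 0.63 [248.2 267.2] [0.5084 0.2017 0.07  ]
slot_2 0.58 [236.9 273.8] [0.5271 0.1496 0.07  ]
slot_3 0.75 [227.  281.8] [0.5393 0.0965 0.07  ]
slot_3 0.63 [248.2 267.2] [0.5084 0.2017 0.07  ]
slot_3 0.58 [236.9 273.8] [0.5271 0.1496 0.07  ]
hatch_grip 0.87 [212.9 290.6] [0.543  0.0471 0.094 ]
hatch_grip 0.38 [202.5 378.3] [ 0.3532 -0.1691  0.094 ]
lockbox 0.6 [250.7 282.2] [0.5214 0.1195 0.    ]
top [0.37  0.066 1.358] 520.3807344215114 275.6100619295797 213.04637060997214
slot_1 0.92 [236.6 219.3] [0.5279 0.2044 0.07  ]
slot_1 0.85 [234.2 259.3] [0.5354 0.1049 0.07  ]
slot_1 0.56 [236.5 239.9] [0.5289 0.1531 0.07  ]
slot_2 0.92 [236.6 219.3] [0.5279 0.2044 0.07  ]
slot_2 0.85 [234.2 259.3] [0.5354 0.1049 0.07  ]
slot_2 0.56 [236.5 239.9] [0.5289 0.1531 0.07  ]
slot_3 0.92 [236.6 219.3] [0.5279 0.2044 0.07  ]
slot_3 0.85 [234.2 259.3] [0.5354 0.1049 0.07  ]
slot_3 0.56 [236.5 239.9] [0.5289 0.1531 0.07  ]
hatch_grip 0.98 [226.7 282.5] [0.5517 0.0476 0.094 ]
lockbox 0.82 [236.6 256.9] [0.5379 0.1132 0.    ]
lockbox 0.43 [163.2 248.9] [0.7364 0.1388 0.    ]
```

View pics/top0.png

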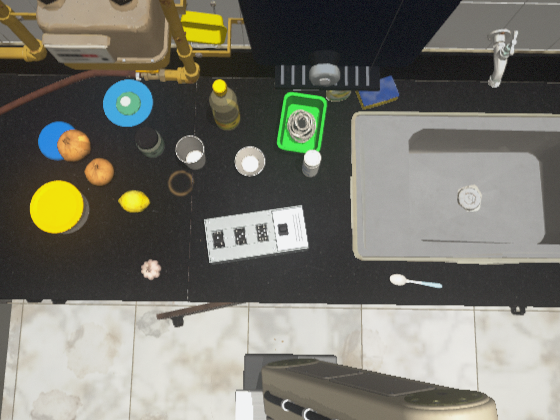

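View pics/scene0.png

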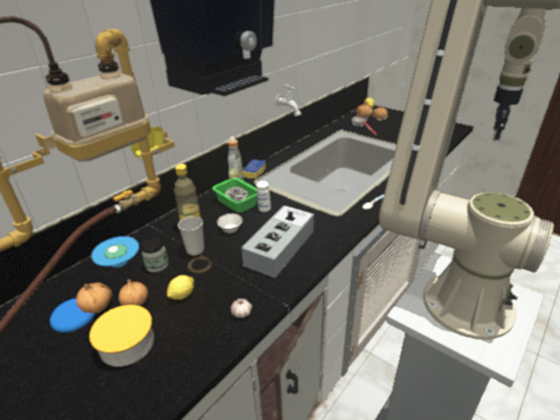

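```bash
python3 - <<'E'
import cv2
a=cv2.imread('pics/top0.png')[195:275,190:330]; cv2.imwrite('pics/topc.png',cv2.resize(a,None,fx=5.6,fy=5.6,interpolation=cv2.INTER_CUBIC))
E
```

```text
(no output)
```

View pics/topc.png

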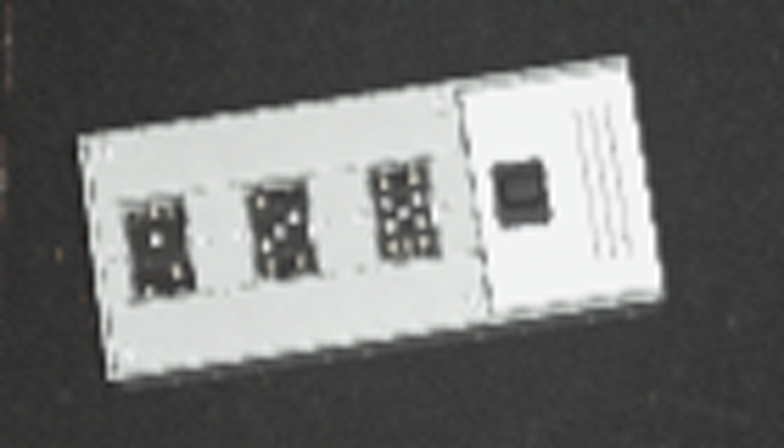

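The top view shows the box at rows 205-262 and columns 205-308, yawed about 8 degrees. The three wheels are near columns 219, 240 and 260, and the grip is near (227,283). I'll fit the box outline next.

```bash
python3 - <<'E'
from h import *
c=env.read_camera('top')
# height map
rr,cc=np.mgrid[0:420,0:560]
x=(cc-c['cx'])/c['fx'];y=(rr-c['cy'])/c['fy']
M=q2r(c['orientation']);P=(np.stack([x,y,np.ones_like(x)],-1)*c['depth'][...,None])@M.T+np.array(c['origin'])
print(M.round(3).tolist())
roi=(rr>195)&(rr<275)&(cc>195)&(cc<320)
m=roi&(P[...,2]>.055)&(P[...,2]<.078)
xy=P[m][:,:2].astype(np.float32); print(m.sum(),np.median(P[m][:,2]))
print(cv2.minAreaRect(xy))
g=c['pixels'].min(-1)
m2=(roi&(g>110)).astype(np.uint8)
n,l,st,ce=cv2.connectedComponentsWithStats(m2); k=1+np.argmax(st[1:,4]); 
pts=np.argwhere(l==k)[:,::-1].astype(np.float32)
(r0,sz,an)=cv2.minAreaRect(pts); bx=cv2.boxPoints((r0,sz,an))
W=np.array([world(c,(b[1],b[0]),z=.07) for b in bx]);print(W.round(4)); print(W.mean(0).round(4))
print([np.linalg.norm(W[i]-W[(i+1)%4]).round(4) for i in range(4)],[np.degrees(np.arctan2(*(W[(i+1)%4]-W[i])[:2][::-1])).round(2) for i in range(4)])
gm=roi&(P[...,2]>.086)&(P[...,2]<.11);print('grip',gm.sum(),P[gm].mean(0).round(4))
for t in ['katori_0','garlic_a','tea_spoon','lemon_a','salt_shaker','steel_tumbler']:
    d=env.pinpoint('top',t)[:1]
    if d: print(t,round(d[0]['score'],2),np.round(d[0]['location']),world(c,d[0]['location'],z=0).round(3))
E
```

```text
[[0.014, -0.986, 0.168], [-1.0, -0.015, -0.001], [0.003, -0.168, -0.986]]
4035 0.06978136841699523
((0.5367862582206726, 0.11411412060260773), (0.11073552072048187, 0.2506079077720642), 9.301434516906738)
[[ 0.5723  0.2479  0.07  ]
 [ 0.6135 -0.0019  0.07  ]
 [ 0.5028 -0.0186  0.07  ]
 [ 0.4628  0.2278  0.07  ]]
[0.5379 0.1138 0.07  ]
[np.float64(0.2532), np.float64(0.1119), np.float64(0.2496), np.float64(0.1113)] [np.float64(-80.64), np.float64(-171.43), np.float64(99.22), np.float64(10.41)]
grip 50 [0.5455 0.0569 0.092 ]
katori_0 0.56 [165. 252.] [0.73 0.13 0.  ]
garlic_a 0.55 [272. 152.] [0.441 0.383 0.   ]
tea_spoon 0.73 [281. 416.] [ 0.429 -0.302  0.   ]
lemon_a 0.79 [205. 140.] [0.619 0.426 0.   ]
salt_shaker 0.95 [170. 309.] [ 0.721 -0.022  0.   ]
steel_tumbler 0.6 [160. 195.] [0.742 0.285 0.   ]
```

```bash
M='{"hand":[0,0,0,0,0],"delta_pos":[[0.032,-0.0354,0],[0.032,-0.0354,0],[0.032,-0.0354,0],[0.032,-0.0354,0],[0.032,-0.0354,0]],"turn":[0,0,0,0,0]}'; python3 -m creep '{"hand":[0,0,0,0,0],"delta_pos":[[0.032,-0.0354,0],[0.032,-0.0354,0],[0.032,-0.0354,0],[0.032,-0.0354,0],[0.032,-0.0354,0]],"turn":[0,0,0,0,0]}' 20
```

```text
clock: 1.37
tcp_pos: [0.2312, -0.387, 0.2423]
orientation: [0.0, 0.992, 0.124, 0.0]
wrist_force: [1.5, 0.4, 0.4]
finger_gap: 0.0255
```

```bash
python3 -m creep '{"hand":[0,0,0,0,0],"delta_pos":[[0.032,-0.0354,0],[0.032,-0.0354,0],[0.032,-0.0354,0],[0.032,-0.0354,0],[0.032,-0.0354,0]],"turn":[0,0,0,0,0]}'; python3 -m creep '{"hand":[0,0,0,0,0],"delta_pos":[[0.032,-0.0354,0],[0.032,-0.0354,0],[0.032,-0.0354,0],[0.032,-0.0354,0],[0.032,-0.0354,0]],"turn":[0,0,0,0,0]}'; python3 -m creep '{"hand":[0,0,0,0,0],"delta_pos":[[0.032,-0.0354,0],[0.032,-0.0354,0],[0.032,-0.0354,0],[0.032,-0.0354,0],[0.02,-0.02,0]],"turn":[0,0,0,0,0]}'; python3 -m creep '{"hand":[0,0,0,0,0],"delta_pos":[[0,0,0],[0,0,0],[0,0,0],[0,0,0],[0,0,0]],"turn":[-1,-1,-1,-1,-1]}'; python3 -m creep '{"hand":[0,0,0,0,0],"delta_pos":[[0,0,0],[0,0,0],[0,0,0],[0,0,0],[0,0,0]],"turn":[-1,-1,-1,-1,-1]}'; python3 -m creep '{"hand":[0,0,0,0,0],"delta_pos":[[0,0,0],[0,0,0],[0,0,0],[0,0,0],[0,0,0]],"turn":[-1,-1,-1,-1,-1]}'; python3 -m creep '{"hand":[0,0,0,0,0],"delta_pos":[[0,0,0],[0,0,0],[0,0,0],[0,0,0],[0,0,0]],"turn":[-1,-1,0,0,0]}'
python3 - <<'E'
from h import *
c=snap('wrist','w0.png'); print(np.round(c['origin'],3),c['fx'],c['cx'],c['cy'])
s=env.get_state();print(s['joint_pos'],s['tcp_pos'],s['orientation'],s['wrist_force'])
for t,z in [('slot_1',.07),('hatch_grip',.094),('lockbox',0)]:
        for d in env.pinpoint('wrist',t)[:3]:
            print(t,round(d['score'],2),np.round(d['location'],1),np.round(world(c,d['location'],True,z=z),4))
E
```

```text
clock: 1.78
tcp_pos: [0.3204, -0.2182, 0.2426]
orientation: [0.0, 0.992, 0.124, 0.0]
wrist_force: [0.3, 0.2, -0.5]
finger_gap: 0.0001
clock: 2.2
tcp_pos: [0.4097, -0.0492, 0.2427]
orientation: [0.0, 0.992, 0.124, 0.001]
wrist_force: [1.5, -0.7, -0.3]
finger_gap: -0.0002
clock: 2.62
tcp_pos: [0.4933, 0.1067, 0.2423]
orientation: [-0.0, 0.992, 0.125, 0.001]
wrist_force: [0.4, 0.2, -0.7]
finger_gap: -0.0001
clock: 3.03
tcp_pos: [0.4921, 0.1036, 0.2422]
orientation: [0.0, 0.941, 0.338, -0.0]
wrist_force: [0.2, -0.0, 0.6]
finger_gap: 0.0001
clock: 3.45
tcp_pos: [0.4921, 0.1034, 0.2423]
orientation: [0.0, 0.846, 0.534, 0.0]
wrist_force: [0.4, 0.5, -0.7]
finger_gap: -0.0
clock: 3.87
tcp_pos: [0.4921, 0.1034, 0.2423]
orientation: [0.0, 0.71, 0.704, 0.0]
wrist_force: [0.3, -1.2, 0.0]
finger_gap: -0.0002
clock: 4.28
tcp_pos: [0.4921, 0.1034, 0.2423]
orientation: [0.0, 0.649, 0.761, -0.0]
wrist_force: [0.5, -0.3, 0.9]
finger_gap: -0.0
[0.477 0.187 0.374] 325.19226210127806 278.4127861314665 212.62912368850064
[ 4.73993953e-02  1.73333702e-01 -1.36539896e-01  1.26084468e+00
 -9.92527263e-05  1.45835760e+00] [0.49206194 0.10340214 0.2423101 ] [ 6.24082372e-05  6.48398645e-01  7.61300987e-01 -9.53131113e-06] [-0.68968229  0.41319728 -0.13958643]
slot_1 0.76 [ 92.2 326.5] [0.5192 0.2064 0.07  ]
hatch_grip 0.56 [260.4 324.5] [0.5449 0.0503 0.094 ]
lockbox 0.6 [174.2 316. ] [0.5341 0.1142 0.    ]
```

View pics/w0.png

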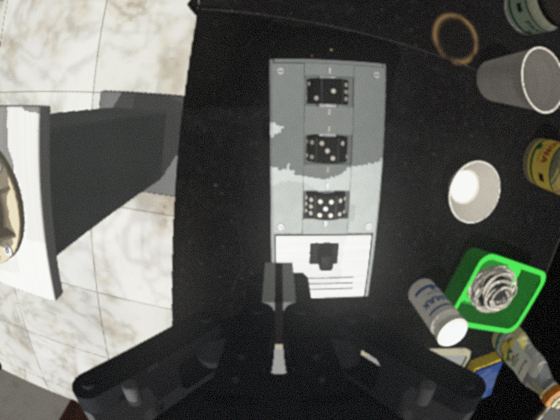

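The wrist view shows the box at columns 270-385. The wheels are at about (92,327), (149,327) and (206,326), and the grip is at (255,323). The closed fingers are below. I'll zoom in on the dots and measure the edges.

```bash
python3 - <<'E'
from h import *
a=cv2.imread('pics/w0.png')[55:305,260:400]
z=cv2.resize(a[15:175,20:110],None,fx=3.7,fy=3.7,interpolation=cv2.INTER_CUBIC); cv2.imwrite('pics/w0c.png',z)
c=env.read_camera('wrist')
B=np.array([.537,.114]);
def toB(p,yaw=np.radians(9.3)):
    d=p[:2]-B; return np.round([d[0]*np.cos(yaw)+d[1]*np.sin(yaw),-d[0]*np.sin(yaw)+d[1]*np.cos(yaw)],4)
for n,rc,zz in [('TL',(61,270),.07),('TR',(64,386),.07),('BR',(297,368),.07),('w1',(92,327),.08),('w2',(149,327),.08),('w3',(206,326),.08),('grip',(255,323),.094),('seamL',(234,272),.07),('seamR',(234,376),.07)]:
    p=world(c,rc,True,z=zz); print(n,p.round(4),toB(p), 'depthpt',world(c,rc,True).round(4))
E
```

```text
TL [0.4632 0.2265 0.07  ] [-0.0546  0.1229] depthpt [0.4632 0.2264 0.0702]
TR [0.5706 0.2461 0.07  ] [0.0545 0.125 ] depthpt [0.5918 0.2597 0.0007]
BR [ 0.6118 -0.0009  0.07  ] [ 0.0553 -0.1255] depthpt [ 0.6425 -0.0437  0.0007]
w1 [0.5181 0.2061 0.08  ] [-0.0037  0.0939] depthpt [0.5185 0.2063 0.0774]
w2 [0.5275 0.1548 0.08  ] [-0.0027  0.0418] depthpt [0.5273 0.1549 0.0815]
w3 [0.5374 0.1009 0.08  ] [-0.0017 -0.013 ] depthpt [0.537  0.1015 0.082 ]
grip [0.5422 0.0559 0.094 ] [-0.0043 -0.0582] depthpt [0.5426 0.0551 0.0923]
seamL [0.4913 0.06   0.07  ] [-0.0538 -0.0459] depthpt [0.4913 0.0601 0.0703]
seamR [0.5986 0.0766 0.07  ] [ 0.0547 -0.0469] depthpt [ 6.267e-01  5.100e-02 -5.000e-04]
```

View pics/w0c.png

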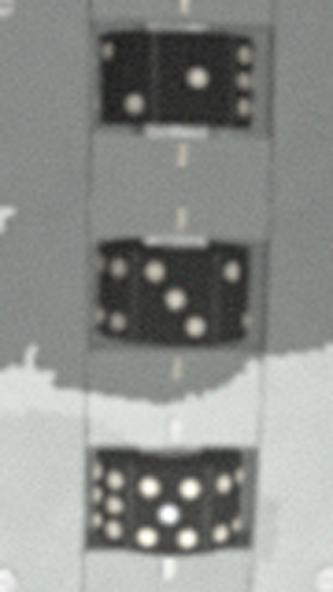

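The zoom shows these tops, where the image's right side is box +x:
- **Wheel 1:** shows 1, with 2 to its left.
- **Wheel 2:** shows 3, with 4 to its left.
- **Wheel 3:** shows 5 already.

The targets therefore need +3 on wheel 1, -1 on wheel 2 and 0 on wheel 3. I'll look at the fingertip and work out the approach.

```bash
cat >> h.py <<'E'
B=np.array([.537,.114]); YAW=np.radians(9.3)
def b2w(x,y): return B+np.array([x*np.cos(YAW)-y*np.sin(YAW),x*np.sin(YAW)+y*np.cos(YAW)])
def w2b(p): d=np.array(p[:2])-B; return np.array([d[0]*np.cos(YAW)+d[1]*np.sin(YAW),-d[0]*np.sin(YAW)+d[1]*np.cos(YAW)])
def tool(dw):
    s=env.get_state(); return q2r(s['orientation']).T@np.array(dw)
def plan(bx,by,z):
    s=env.get_state(); t=np.array([*b2w(bx,by),z]); d=t-s['tcp_pos']; print('units',(tool(d)/.8).round(4))
def st():
    s=env.get_state(); print('t',s['clock'],'box',(w2b(s['tcp_pos'])*1000).round(1),'z',round(s['tcp_pos'][2]*1000,2),'F',(q2r(s['orientation']).T@s['wrist_force']).round(2))
E
python3 - <<'E'
from h import *
st(); plan(-.008,.096,.12)
a=cv2.imread('pics/w0.png')[255:400,200:360]
cv2.imwrite('pics/w0t.png',cv2.resize(a,None,fx=4,fy=4,interpolation=cv2.INTER_CUBIC))
E
```

```text
t 4.5333 box [-46.1  -3.2] z 242.27 F [-0.92 -0.92 -0.29]
units [0.1241 0.0474 0.1528]
```

View pics/w0t.png

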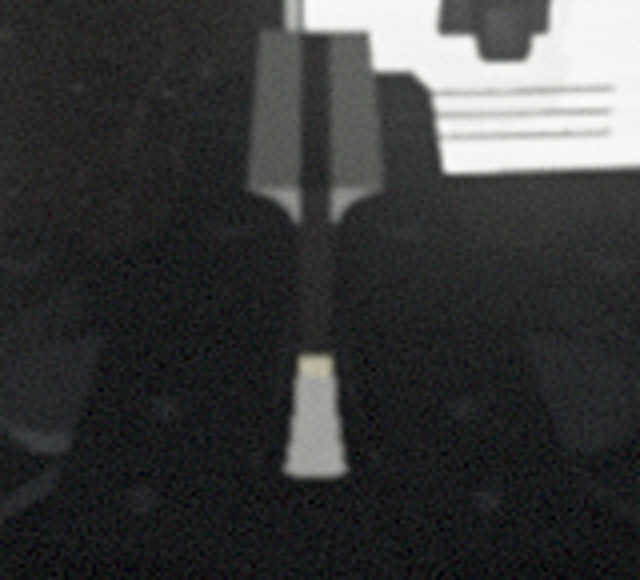

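```bash
python3 -m creep '{"hand":[0,0,0,0,0],"delta_pos":[[0.0248,0.0095,0.0306],[0.0248,0.0095,0.0306],[0.0248,0.0095,0.0306],[0.0248,0.0095,0.0306],[0.0248,0.0095,0.0306]],"turn":[0,0,0,0,0]}'; python3 -m creep '{"hand":[0,0,0,0,0],"delta_pos":[[0,0,0.007],[0,0,0.007],[0,0,0.005],[0,0,0],[0,0,0]],"turn":[0,0,0,0,0]}';python3 - <<'E'
from h import *
st()
E
```

```text
clock: 4.95
tcp_pos: [0.5138, 0.2083, 0.1189]
orientation: [0.0, 0.648, 0.762, 0.0]
wrist_force: [1.3, 0.3, 0.2]
finger_gap: 0.0001
clock: 5.37
tcp_pos: [0.5142, 0.2067, 0.1056]
orientation: [0.001, 0.648, 0.761, 0.0]
wrist_force: [1.0, -0.1, 0.1]
finger_gap: -0.0002
t 5.3667 box [-7.5 95.2] z 105.64 F [-0.3   0.95 -0.12]
```

```bash
python3 -m creep '{"hand":[0,0,0,0,0],"delta_pos":[[0,0,0.0025],[0,0,0.0025],[0,0,0.0025],[0,0,0],[0,0,0]],"turn":[0,0,0,0,0]}';python3 -m creep '{"hand":[0,0,0,0,0],"delta_pos":[[0,0,0.00125],[0,0,0.00125],[0,0,0],[0,0,0],[0,0,0]],"turn":[0,0,0,0,0]}';python3 - <<'E'
from h import *
st()
E
```

```text
clock: 5.78
tcp_pos: [0.5135, 0.2073, 0.0987]
orientation: [0.0, 0.648, 0.762, -0.0]
wrist_force: [0.1, -0.1, 0.3]
finger_gap: 0.0002
clock: 6.2
tcp_pos: [0.5136, 0.2074, 0.0966]
orientation: [-0.0, 0.648, 0.762, -0.0]
wrist_force: [-0.3, -0.1, -1.1]
finger_gap: 0.0001
t 6.2 box [-8. 96.] z 96.61 F [-0.06 -0.3   1.12]
```

```bash
python3 -m creep '{"hand":[0,0,0,0,0],"delta_pos":[[0,0,0.00125],[0,0,0.00125],[0,0,0],[0,0,0],[0,0,0]],"turn":[0,0,0,0,0]}';python3 - <<'E'
from h import *
st()
E
```

```text
clock: 6.62
tcp_pos: [0.5136, 0.2074, 0.0946]
orientation: [-0.0, 0.648, 0.762, -0.0]
wrist_force: [-0.2, -0.2, 0.3]
finger_gap: -0.0
t 6.6167 box [-8.  95.9] z 94.62 F [-0.16 -0.19 -0.27]
```

```bash
python3 -m creep '{"hand":[0,0,0,0,0],"delta_pos":[[0,0,0.00125],[0,0,0.00125],[0,0,0],[0,0,0],[0,0,0]],"turn":[0,0,0,0,0]}';python3 - <<'E'
from h import *
st()
E
```

```text
clock: 7.03
tcp_pos: [0.5136, 0.2074, 0.0926]
orientation: [0.0, 0.648, 0.762, -0.0]
wrist_force: [0.2, -0.9, -0.2]
finger_gap: -0.0001
t 7.0333 box [-8.  95.9] z 92.63 F [-0.96  0.03  0.24]
```

```bash
python3 -m creep '{"hand":[0,0,0,0,0],"delta_pos":[[0,0,0.00125],[0,0,0.00125],[0,0,0],[0,0,0],[0,0,0]],"turn":[0,0,0,0,0]}'
```

```text
clock: 7.45
tcp_pos: [0.5136, 0.2074, 0.0906]
orientation: [0.0, 0.648, 0.762, -0.0]
wrist_force: [-0.5, -0.5, 0.0]
finger_gap: 0.0002
```

```bash
python3 -m creep '{"hand":[0,0,0,0,0],"delta_pos":[[0,0,0.00125],[0,0,0],[0,0,0],[0,0,0],[0,0,0]],"turn":[0,0,0,0,0]}'
```

```text
clock: 7.87
tcp_pos: [0.5136, 0.2074, 0.0897]
orientation: [0.0, 0.648, 0.762, -0.0]
wrist_force: [1.1, 0.2, -0.4]
finger_gap: 0.0001
```

```bash
python3 -m creep '{"hand":[0,0,0,0,0],"delta_pos":[[0,0,0.00125],[0,0,0],[0,0,0],[0,0,0],[0,0,0]],"turn":[0,0,0,0,0]}'
```

```text
clock: 8.28
tcp_pos: [0.5137, 0.2074, 0.0887]
orientation: [0.0, 0.648, 0.762, 0.0]
wrist_force: [-0.3, 0.3, -0.2]
finger_gap: 0.0002
```

```bash
python3 -m creep '{"hand":[0,0,0,0,0],"delta_pos":[[0,0,0.00125],[0,0,0],[0,0,0],[0,0,0],[0,0,0]],"turn":[0,0,0,0,0]}'
```

```text
clock: 8.7
tcp_pos: [0.5138, 0.2075, 0.088]
orientation: [0.0, 0.648, 0.762, 0.0]
wrist_force: [-1.0, -0.0, 5.1]
finger_gap: -0.0004
```

```bash
python3 -m creep '{"hand":[0,0,0,0,0],"delta_pos":[[0,0,0.001],[0,0,0],[0,0,0],[0,0,0],[0,0,0]],"turn":[0,0,0,0,0]}'
```

```text
clock: 9.12
tcp_pos: [0.5139, 0.2075, 0.0875]
orientation: [0.0, 0.648, 0.762, 0.0]
wrist_force: [-1.9, -1.2, 7.6]
finger_gap: -0.0002
```

```bash
python3 -m creep '{"hand":[0,0,0,0,0],"delta_pos":[[0,0,0.0008],[0,0,0],[0,0.0025,0],[0,0.0025,0],[0,0,0]],"turn":[0,0,0,0,0]}';python3 - <<'E'
from h import *
st()
E
```

```text
clock: 9.53
tcp_pos: [0.5176, 0.2081, 0.0871]
orientation: [0.0, 0.648, 0.762, 0.0]
wrist_force: [-3.5, -0.7, 10.6]
finger_gap: 0.0002
t 9.5333 box [-3.9 96. ] z 87.15 F [ -0.09  -3.58 -10.6 ]
```

```bash
python3 -m creep '{"hand":[0,0,0,0,0],"delta_pos":[[0,0.0025,0],[0,0.0025,0],[0,0.0025,0],[0,0.0025,0],[0,0,0]],"turn":[0,0,0,0,0]}';python3 - <<'E'
from h import *
st()
E
```

```text
clock: 9.95
tcp_pos: [0.5274, 0.2097, 0.0876]
orientation: [0.001, 0.648, 0.762, 0.002]
wrist_force: [0.8, -0.5, 8.5]
finger_gap: 0.0001
t 9.95 box [ 6. 96.] z 87.6 F [-0.66  0.72 -8.53]
```

```bash
python3 -m creep '{"hand":[0,0,0,0,0],"delta_pos":[[0,0.0025,0.0002],[0,0.0025,0.0002],[0,0.001,0],[0,0,0],[0,0,0]],"turn":[0,0,0,0,0]}';python3 - <<'E'
from h import *
st()
snap('wrist','w1.png')
a=cv2.imread('pics/w1.png');cv2.imwrite('pics/w1c.png',cv2.resize(a[150:370,190:380],None,fx=2.7,fy=2.7,interpolation=cv2.INTER_CUBIC))
E
```

```text
clock: 10.37
tcp_pos: [0.532, 0.2104, 0.0872]
orientation: [0.001, 0.648, 0.762, 0.002]
wrist_force: [1.1, 0.0, 7.3]
finger_gap: 0.0001
t 10.3667 box [10.7 96. ] z 87.16 F [-0.13  1.1  -7.26]
```

View pics/w1c.png

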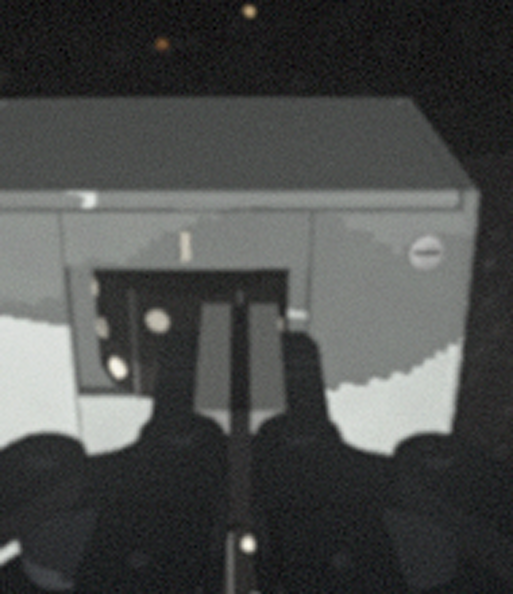

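The picture shows the 2 nearly centred at the index ridge near (185,245), with the 3 to its left. I'll lift, go back and make the next stroke.

```bash
python3 -m creep '{"hand":[0,0,0,0,0],"delta_pos":[[0,0,-0.005],[0,0,-0.005],[0,-0.012,0],[0,-0.012,0],[0,0,0]],"turn":[0,0,0,0,0]}';python3 - <<'E'
from h import *
st(); plan(-.009,.096,.0876)
snap('wrist','w2.png')
a=cv2.imread('pics/w2.png');cv2.imwrite('pics/w2c.png',cv2.resize(a[150:370,190:380],None,fx=2.7,fy=2.7,interpolation=cv2.INTER_CUBIC))
E
```

```text
clock: 10.83
tcp_pos: [0.5079, 0.2065, 0.093]
orientation: [-0.001, 0.648, 0.762, -0.002]
wrist_force: [-0.6, 0.2, 0.1]
finger_gap: -0.0001
t 10.8333 box [-13.8  96. ] z 93.04 F [ 0.28 -0.52 -0.13]
units [0.     0.006  0.0068]
```

View pics/w2c.png

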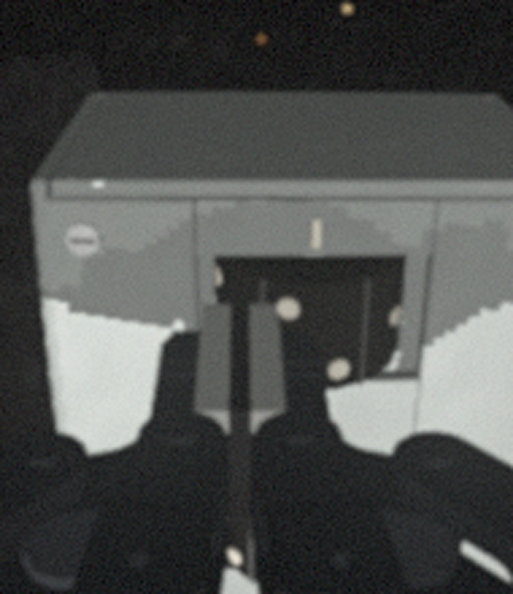

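Wheel 1 has clicked at 2, with its dots centred on the ridge. On to the next stroke.

```bash
python3 -m creep '{"hand":[0,0,0,0,0],"delta_pos":[[0,0.006,0],[0,0,0.003],[0,0,0.003],[0,0,0.002],[0,0,0]],"turn":[0,0,0,0,0]}';python3 - <<'E'
from h import *
st()
E
```

```text
clock: 11.3
tcp_pos: [0.5168, 0.2079, 0.0879]
orientation: [0.0, 0.648, 0.762, 0.001]
wrist_force: [-0.9, 0.1, 6.4]
finger_gap: -0.0002
t 11.3 box [-4.7 95.9] z 87.89 F [ 0.25 -0.9  -6.39]
```

```bash
python3 -m creep '{"hand":[0,0,0,0,0],"delta_pos":[[0,0,0.0012],[0,0.0025,0],[0,0.0025,0],[0,0.0025,0],[0,0,0]],"turn":[0,0,0,0,0]}';python3 - <<'E'
from h import *
st()
E
```

```text
clock: 11.72
tcp_pos: [0.5223, 0.2088, 0.0875]
orientation: [0.0, 0.648, 0.762, 0.0]
wrist_force: [-2.5, -0.7, 9.7]
finger_gap: 0.0
t 11.7167 box [ 0.8 96. ] z 87.46 F [-0.27 -2.55 -9.66]
```

```bash
python3 -m creep '{"hand":[0,0,0,0,0],"delta_pos":[[0,0.0025,0],[0,0.0025,0],[0,0.0025,0.0002],[0,0.0025,0.0002],[0,0,0]],"turn":[0,0,0,0,0]}';python3 - <<'E'
from h import *
st()
E
```

```text
clock: 12.13
tcp_pos: [0.5319, 0.2104, 0.0876]
orientation: [0.001, 0.648, 0.762, 0.002]
wrist_force: [2.0, 0.4, 5.4]
finger_gap: -0.0003
t 12.1333 box [10.6 95.9] z 87.55 F [ 0.03  2.05 -5.4 ]
```

```bash
python3 -m creep '{"hand":[0,0,0,0,0],"delta_pos":[[0,0,-0.005],[0,0,-0.005],[0,-0.0125,0],[0,-0.0125,0],[0,0,0]],"turn":[0,0,0,0,0]}';python3 - <<'E'
from h import *
snap('wrist','w3.png');st()
a=cv2.imread('pics/w3.png');cv2.imwrite('pics/w3c.png',cv2.resize(a[150:370,190:380],None,fx=2.7,fy=2.7,interpolation=cv2.INTER_CUBIC))
E
```

```text
clock: 12.55
tcp_pos: [0.5076, 0.2064, 0.0937]
orientation: [-0.001, 0.648, 0.762, -0.001]
wrist_force: [-0.6, -0.9, -0.5]
finger_gap: 0.0001
t 12.6 box [-12.8  96. ] z 93.9 F [-0.52  0.42  0.18]
```

View pics/w3c.png

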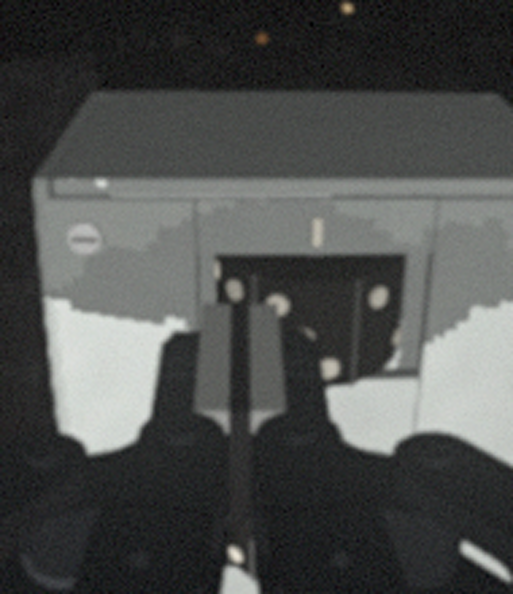

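Wheel 1 now shows 3, its dots running diagonally through the ridge. One more stroke.

```bash
python3 -m creep '{"hand":[0,0,0,0,0],"delta_pos":[[0,0.001,0.003],[0,0,0.003],[0,0,0.0024],[0,0,0.001],[0,0,0]],"turn":[0,0,0,0,0]}';python3 - <<'E'
from h import *
st()
E
```

```text
clock: 13.02
tcp_pos: [0.5117, 0.2071, 0.0872]
orientation: [0.0, 0.648, 0.762, 0.0]
wrist_force: [-1.2, -0.8, 6.1]
finger_gap: 0.0001
t 13.0167 box [-9.9 96. ] z 87.25 F [-0.59 -1.32 -6.15]
```

```bash
python3 -m creep '{"hand":[0,0,0,0,0],"delta_pos":[[0,0,0.0006],[0,0.0025,0.0002],[0,0.0025,0],[0,0,0],[0,0,0]],"turn":[0,0,0,0,0]}';python3 - <<'E'
from h import *
st()
E
```

```text
clock: 13.43
tcp_pos: [0.5158, 0.2078, 0.0873]
orientation: [0.001, 0.648, 0.762, 0.001]
wrist_force: [-1.1, -0.1, 9.2]
finger_gap: 0.0002
t 13.4333 box [-5.8 96. ] z 87.31 F [ 0.05 -1.07 -9.2 ]
```

```bash
python3 -m creep '{"hand":[0,0,0,0,0],"delta_pos":[[0,0.0025,0],[0,0.0025,0],[0,0.0025,0],[0,0.0025,0],[0,0,0]],"turn":[0,0,0,0,0]}';python3 - <<'E'
from h import *
st()
E
```

```text
clock: 13.85
tcp_pos: [0.5226, 0.2089, 0.0871]
orientation: [-0.0, 0.648, 0.762, -0.0]
wrist_force: [-4.3, -1.8, 11.1]
finger_gap: 0.0002
t 13.85 box [ 1.1 95.9] z 87.09 F [ -1.11  -4.5  -11.1 ]
```

```bash
python3 -m creep '{"hand":[0,0,0,0,0],"delta_pos":[[0,0.0025,0],[0,0.0025,0],[0,0.0025,0],[0,0.0025,0.0002],[0,0,0]],"turn":[0,0,0,0,0]}';python3 - <<'E'
from h import *
st()
E
```

```text
clock: 14.27
tcp_pos: [0.5329, 0.2105, 0.0872]
orientation: [0.001, 0.648, 0.762, 0.002]
wrist_force: [0.7, -0.1, 6.6]
finger_gap: 0.0001
t 14.2667 box [11.5 95.9] z 87.18 F [-0.21  0.69 -6.59]
```

```bash
python3 -m creep '{"hand":[0,0,0,0,0],"delta_pos":[[0,0,-0.015],[0,0,-0.015],[-0.0344,-0.0015,-0.005],[-0.0344,-0.0015,0],[0,0,0]],"turn":[0,0,0,0,0]}';python3 - <<'E'
from h import *
snap('wrist','w4.png');st()
a=cv2.imread('pics/w4.png');cv2.imwrite('pics/w4c.png',cv2.resize(a[60:350,190:380],None,fx=2,fy=2,interpolation=cv2.INTER_CUBIC))
E
```

```text
clock: 14.68
tcp_pos: [0.5381, 0.1522, 0.114]
orientation: [0.001, 0.649, 0.761, -0.0]
wrist_force: [0.5, -0.3, 0.1]
finger_gap: -0.0002
t 14.7333 box [ 7.  39.1] z 113.79 F [ 0.99 -1.17  0.02]
```

View pics/w4c.png

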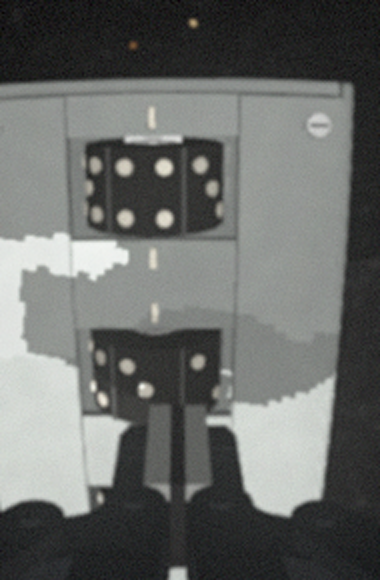

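Wheel 1 shows 4 at its ridge. The fingertip is over wheel 2, which still shows 3. Its top should touch at a TCP height of about 0.0925.

```bash
python3 -m creep '{"hand":[0,0,0,0,0],"delta_pos":[[0,0,0.008],[0,0,0.008],[0,0,0.004],[0,0,0],[0,0,0]],"turn":[0,0,0,0,0]}';python3 - <<'E'
from h import *
st()
E
```

```text
clock: 15.15
tcp_pos: [0.5365, 0.156, 0.0971]
orientation: [-0.0, 0.647, 0.762, -0.001]
wrist_force: [0.0, 0.4, 0.5]
finger_gap: -0.0001
t 15.15 box [ 6.3 41.6] z 97.13 F [ 0.41  0.11 -0.55]
```

```bash
python3 -m creep '{"hand":[0,0,0,0,0],"delta_pos":[[0,0.003,0],[0,0,0.00125],[0,0,0.00125],[0,0,0],[0,0,0]],"turn":[0,0,0,0,0]}';python3 - <<'E'
from h import *
st()
E
```

```text
clock: 15.57
tcp_pos: [0.5395, 0.1558, 0.0959]
orientation: [0.0, 0.648, 0.762, -0.0]
wrist_force: [0.8, -0.2, -0.5]
finger_gap: -0.0003
t 15.5667 box [ 9.2 40.9] z 95.93 F [-0.37  0.71  0.45]
```

```bash
python3 -m creep '{"hand":[0,0,0,0,0],"delta_pos":[[0,0,0.00125],[0,0,0],[0,0,0],[0,0,0],[0,0,0]],"turn":[0,0,0,0,0]}'
```

```text
clock: 15.98
tcp_pos: [0.5395, 0.1558, 0.0949]
orientation: [0.0, 0.648, 0.762, -0.0]
wrist_force: [0.0, -0.3, 0.4]
finger_gap: 0.0
```

```bash
python3 -m creep '{"hand":[0,0,0,0,0],"delta_pos":[[0,0,0.00125],[0,0,0],[0,0,0],[0,0,0],[0,0,0]],"turn":[0,0,0,0,0]}'
```

```text
clock: 16.4
tcp_pos: [0.5395, 0.1558, 0.0939]
orientation: [0.0, 0.648, 0.762, -0.0]
wrist_force: [1.0, -0.8, -0.2]
finger_gap: 0.0
```

```bash
python3 -m creep '{"hand":[0,0,0,0,0],"delta_pos":[[0,0,0.00125],[0,0,0],[0,0,0],[0,0,0],[0,0,0]],"turn":[0,0,0,0,0]}'
```

```text
clock: 16.82
tcp_pos: [0.5395, 0.1559, 0.0929]
orientation: [0.0, 0.648, 0.762, 0.0]
wrist_force: [0.9, -0.6, 0.1]
finger_gap: -0.0001
```

```bash
python3 -m creep '{"hand":[0,0,0,0,0],"delta_pos":[[0,0,0.00125],[0,0,0],[0,0,0],[0,0,0],[0,0,0]],"turn":[0,0,0,0,0]}'
```

```text
clock: 17.23
tcp_pos: [0.5394, 0.1558, 0.0919]
orientation: [0.0, 0.648, 0.762, -0.0]
wrist_force: [-0.3, -0.1, 1.0]
finger_gap: -0.0001
```

```bash
python3 -m creep '{"hand":[0,0,0,0,0],"delta_pos":[[0,0,0.00125],[0,0,0],[0,0,0],[0,0,0],[0,0,0]],"turn":[0,0,0,0,0]}'
```

```text
clock: 17.65
tcp_pos: [0.5399, 0.1559, 0.0913]
orientation: [0.0, 0.648, 0.762, 0.0]
wrist_force: [0.2, 0.5, 3.5]
finger_gap: 0.0
```

```bash
python3 -m creep '{"hand":[0,0,0,0,0],"delta_pos":[[0,0,0.001],[0,0,0],[0,0,0],[0,0,0],[0,0,0]],"turn":[0,0,0,0,0]}'
```

```text
clock: 18.07
tcp_pos: [0.5402, 0.1559, 0.0907]
orientation: [0.001, 0.648, 0.762, 0.001]
wrist_force: [0.5, 0.8, 5.4]
finger_gap: 0.0
```

```bash
python3 -m creep '{"hand":[0,0,0,0,0],"delta_pos":[[0,0,0.0008],[0,0,0],[0,-0.0025,0],[0,-0.0025,0],[0,0,0]],"turn":[0,0,0,0,0]}';python3 - <<'E'
from h import *
st()
E
```

```text
clock: 18.48
tcp_pos: [0.5376, 0.1555, 0.0909]
orientation: [0.002, 0.648, 0.762, 0.002]
wrist_force: [2.8, -0.2, 7.4]
finger_gap: -0.0001
t 18.4833 box [ 7.3 40.9] z 90.87 F [-0.68  2.75 -7.39]
```

```bash
python3 -m creep '{"hand":[0,0,0,0,0],"delta_pos":[[0,0,0.0007],[0,-0.0025,0],[0,-0.0025,0],[0,-0.0025,0],[0,0,0]],"turn":[0,0,0,0,0]}';python3 - <<'E'
from h import *
st()
E
```

```text
clock: 18.9
tcp_pos: [0.5327, 0.1547, 0.0908]
orientation: [0.002, 0.648, 0.762, 0.003]
wrist_force: [3.2, 0.6, 8.1]
finger_gap: -0.0001
t 18.9 box [ 2.3 40.8] z 90.82 F [ 0.12  3.31 -8.13]
```

```bash
python3 -m creep '{"hand":[0,0,0,0,0],"delta_pos":[[0,0,0.001],[0,0,0],[0,-0.0025,0],[0,-0.0025,0],[0,0,0]],"turn":[0,0,0,0,0]}';python3 - <<'E'
from h import *
st()
E
```

```text
clock: 19.32
tcp_pos: [0.527, 0.1538, 0.0899]
orientation: [0.001, 0.648, 0.762, 0.001]
wrist_force: [-1.6, -0.1, 12.0]
finger_gap: 0.0001
t 19.3167 box [-3.4 40.9] z 89.89 F [  0.19  -1.55 -11.98]
```

```bash
python3 -m creep '{"hand":[0,0,0,0,0],"delta_pos":[[0,-0.0025,0],[0,-0.0025,0],[0,-0.0025,0],[0,0,0],[0,0,0]],"turn":[0,0,0,0,0]}';python3 - <<'E'
from h import *
st()
E
```

```text
clock: 19.73
tcp_pos: [0.5203, 0.1527, 0.0895]
orientation: [0.001, 0.648, 0.762, 0.001]
wrist_force: [-2.1, -0.9, 10.4]
finger_gap: 0.0
t 19.7333 box [-10.2  40.9] z 89.46 F [ -0.52  -2.2  -10.41]
```

Now I'll lift to about 0.15 and move right over the grip (box y about -58) so I can view all three wheels.

```bash
python3 -m creep '{"hand":[0,0,0,0,0],"delta_pos":[[0,0,-0.015],[0,0,-0.03],[0,0,-0.03],[-0.03,0.004,-0.01],[-0.03,0.004,0]],"turn":[0,0,0,0,0]}';python3 -m creep '{"hand":[40,40,40,40,40],"delta_pos":[[-0.03,0,0],[-0.032,0,0],[0,0,0],[0,0,0],[0,0,0]],"turn":[0,0,0,0,0]}' 30;python3 - <<'E'
from h import *
c=snap('wrist','w5.png');st()
a=cv2.imread('pics/w5.png');cv2.imwrite('pics/w5c.png',cv2.resize(a[60:380,190:380],None,fx=1.87*1.6,fy=1.87,interpolation=cv2.INTER_CUBIC))
cv2.imwrite('pics/w5d.png',cv2.resize(a[60:260,220:350],None,fx=3,fy=3,interpolation=cv2.INTER_CUBIC))
for d in env.pinpoint('wrist','hatch_grip')[:2]:
    p=world(c,d['location'],True,z=.094);print(d,w2b(p))
    p=world(c,d['location'],True);print(p)
E
```

```text
clock: 20.15
tcp_pos: [0.5348, 0.1068, 0.1585]
orientation: [0.001, 0.647, 0.763, 0.001]
wrist_force: [0.2, -0.1, 0.8]
finger_gap: -0.0001
clock: 20.57
tcp_pos: [0.5411, 0.0575, 0.1556]
orientation: [-0.001, 0.648, 0.762, -0.0]
wrist_force: [0.3, 0.3, -0.3]
finger_gap: 0.0399
t 20.6167 box [ -5. -56.] z 155.64 F [0.76 0.51 0.4 ]
{'location': [250.6, 285.4], 'score': 0.88} [-0.00175249 -0.06456   ]
[0.54572929 0.04988367 0.0937409 ]
```

View pics/w5.png

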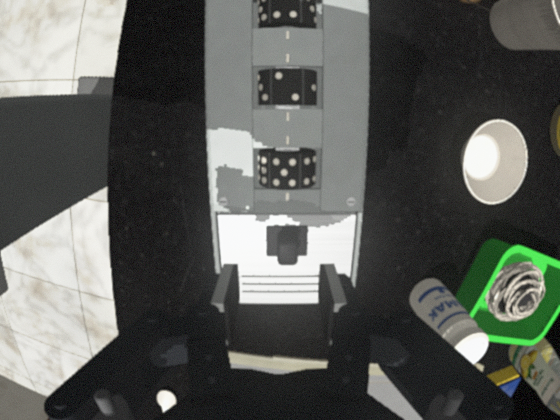

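View pics/w5d.png

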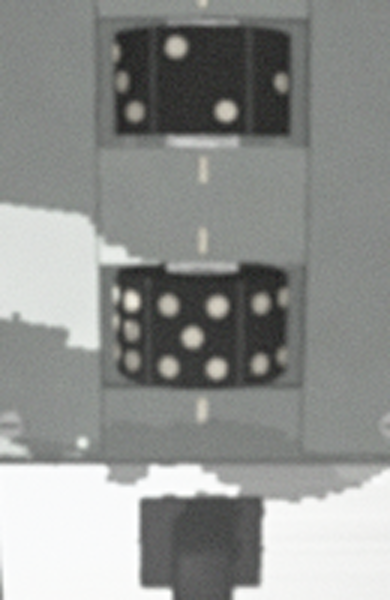

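All three tops read 4 (partly cut off at the top edge), 2 and 5. The grip's block is near (250,287). I'll measure the grip top from depth.

```bash
python3 - <<'E'
from h import *
c=env.read_camera('wrist')
L=[]
for r in range(210,300):
    for k in range(250,325):
        if c['depth'][r,k]>0:
            p=world(c,(r,k),True)
            if .088<p[2]<.1: L.append([r,k,*(w2b(p)*1000),p[2]])
L=np.array(L);print(len(L),L.min(0).round(3),L.max(0).round(3),L.mean(0).round(3))
st(); q=q2r(env.get_state()['orientation']);print(np.degrees(np.arctan2(q[1,0],q[0,0])))
a=cv2.imread('pics/w5.png');cv2.imwrite('pics/w5e.png',cv2.resize(a[200:300,200:360],None,fx=5,fy=5,interpolation=cv2.INTER_CUBIC))
E
```

```text
536 [ 2.390e+02  2.770e+02 -7.072e+00 -7.553e+01  8.800e-02] [ 2.6500e+02  2.9700e+02  6.5270e+00 -5.7966e+01  9.7000e-02] [ 2.52349e+02  2.87004e+02 -4.13000e-01 -6.56710e+01  9.30000e-02]
t 20.7167 box [ -4.8 -55.7] z 155.85 F [ 0.19 -0.29 -0.35]
99.32899046276675
```

View pics/w5e.png

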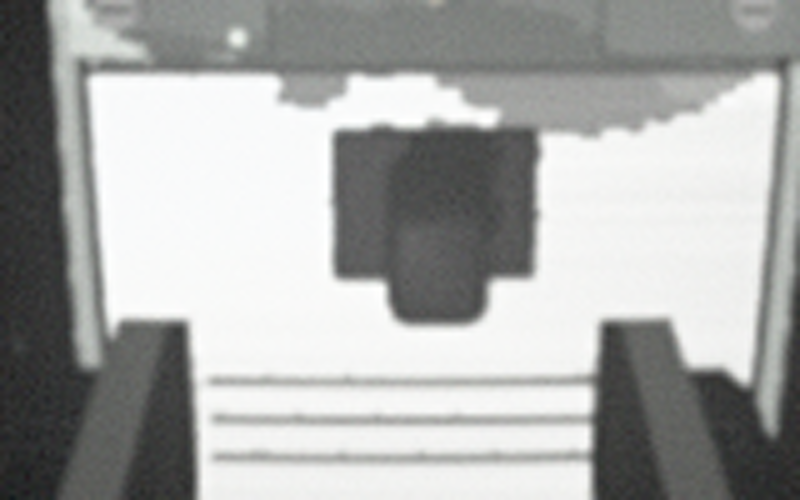

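The grip centre is at box (0, -66.5 mm) with its top at 93-94 mm. That matches its 14 x 18 mm size. I'll descend around it and pinch.

```bash
python3 -m creep '{"hand":[40,40,40,40,40],"delta_pos":[[-0.0067,0.003,0.01],[-0.0067,0.003,0.02],[0,0,0.02],[0,0,0.01],[0,0,0]],"turn":[0,0,0,0,0]}' 20;python3 - <<'E'
from h import *
st()
E
```

```text
clock: 21.13
tcp_pos: [0.5464, 0.0479, 0.1056]
orientation: [-0.002, 0.648, 0.762, -0.001]
wrist_force: [-0.2, -0.6, -0.9]
finger_gap: 0.0402
t 21.1333 box [ -1.4 -66.8] z 105.6 F [-0.56 -0.27  0.9 ]
```

```bash
python3 -m creep '{"hand":[40,40,40,40,40],"delta_pos":[[0,0,0.008],[0,0,0.006],[0,0,0.002],[0,0,0],[0,0,0]],"turn":[0,0,0,0,0]}';python3 - <<'E'
from h import *
st()
E
```

```text
clock: 21.55
tcp_pos: [0.5484, 0.0475, 0.0956]
orientation: [0.0, 0.648, 0.762, 0.0]
wrist_force: [-1.1, -0.5, -0.6]
finger_gap: 0.04
t 21.55 box [  0.5 -67.4] z 95.61 F [-0.28 -1.19  0.59]
```

```bash
python3 -m creep '{"hand":[0,0,0,0,0],"delta_pos":[[0,0,0],[0,0,0],[0,0,0],[0,0,0],[0,0,0]],"turn":[0,0,0,0,0]}' 20;python3 - <<'E'
from h import *
st()
E
```

```text
clock: 21.97
tcp_pos: [0.5486, 0.0475, 0.0958]
orientation: [0.0, 0.648, 0.762, 0.0]
wrist_force: [-0.4, -0.0, 3.5]
finger_gap: 0.013
t 21.9667 box [  0.7 -67.5] z 95.83 F [ 0.07 -0.42 -3.52]
```

```bash
python3 -m creep '{"hand":[0,0,0,0,0],"delta_pos":[[-0.002,0,0],[-0.002,0,0],[-0.002,0,0],[0,0,0],[0,0,0]],"turn":[0,0,0,0,0]}';python3 - <<'E'
from h import *
st()
E
```

```text
clock: 22.38
tcp_pos: [0.5494, 0.0426, 0.0958]
orientation: [0.0, 0.648, 0.762, 0.0]
wrist_force: [-0.2, 1.5, 5.3]
finger_gap: 0.0133
t 22.3833 box [  0.7 -72.5] z 95.79 F [ 1.48  0.04 -5.33]
```

It moved 5 mm with only 1.5 N, so it is past the 3 mm catch and the lock is free. Sliding on.

```bash
python3 -m creep '{"hand":[0,0,0,0,0],"delta_pos":[[-0.008,0,0],[-0.008,0,0],[-0.008,0,0],[-0.008,0,0],[-0.008,0,0]],"turn":[0,0,0,0,0]}';python3 -m creep '{"hand":[0,0,0,0,0],"delta_pos":[[-0.004,0,0],[-0.003,0,0],[-0.002,0,0],[0,0,0],[0,0,0]],"turn":[0,0,0,0,0]}';python3 - <<'E'
from h import *
st()
E
```

```text
clock: 22.8
tcp_pos: [0.5546, 0.0111, 0.0958]
orientation: [0.0, 0.648, 0.762, 0.001]
wrist_force: [-0.3, 2.1, 5.6]
finger_gap: 0.0132
clock: 23.22
tcp_pos: [0.5558, 0.0035, 0.0958]
orientation: [0.001, 0.648, 0.762, 0.0]
wrist_force: [0.8, 1.5, 5.2]
finger_gap: 0.0136
t 23.2167 box [   0.7 -112. ] z 95.8 F [ 1.34  1.   -5.24]
```

```bash
python3 -m creep '{"hand":[0,0,0,0,0],"delta_pos":[[-0.002,0,0],[-0.002,0,0],[0,0,0],[0,0,0],[0,0,0]],"turn":[0,0,0,0,0]}';python3 - <<'E'
from h import *
st()
E
```

```text
clock: 23.63
tcp_pos: [0.5559, 0.0029, 0.0958]
orientation: [-0.001, 0.647, 0.762, 0.002]
wrist_force: [-1.3, 8.6, 7.0]
finger_gap: 0.0132
t 23.6333 box [   0.7 -112.7] z 95.78 F [ 8.7   0.13 -6.98]
```

At its stop: 8.7 N and 45.2 mm of travel. I'll relax the pull, open the fingers, lift clear and check.

```bash
python3 -m creep '{"hand":[0,40,40,40,40],"delta_pos":[[0.0025,0,0],[0,0,0],[0,0,0],[0,0,0],[0,0,0]],"turn":[0,0,0,0,0]}';python3 -m creep '{"hand":[40,40,40,40,40],"delta_pos":[[0,0,-0.02],[0,0,-0.03],[0,0,-0.04],[0,0,-0.04],[0,0,-0.03]],"turn":[0,0,0,0,0]}';python3 - <<'E'
from h import *
c=snap('wrist','w6.png');st()
a=cv2.imread('pics/w6.png');cv2.imwrite('pics/w6c.png',cv2.resize(a[0:320,170:400],None,fx=1.87*1.3,fy=1.87,interpolation=cv2.INTER_CUBIC))
for d in env.pinpoint('wrist','hatch_grip')[:2]:
    print(d['score'],w2b(world(c,d['location'],True,z=.094)))
c=snap('top','t6.png')
for t in ['katori_0','garlic_a','tea_spoon','lemon_a','salt_shaker','steel_tumbler']:
    d=env.pinpoint('top',t)[:1]
    if d: print(t,round(d[0]['score'],2),np.round(d[0]['location']),world(c,d[0]['location'],z=0).round(3))
E
```

```text
clock: 24.05
tcp_pos: [0.5551, 0.0026, 0.0948]
orientation: [-0.0, 0.648, 0.762, -0.0]
wrist_force: [-0.0, -0.3, -0.3]
finger_gap: 0.0404
clock: 24.47
tcp_pos: [0.5558, 0.0026, 0.2256]
orientation: [0.001, 0.648, 0.762, 0.0]
wrist_force: [-0.3, -0.2, 0.4]
finger_gap: 0.0401
t 24.5167 box [   2.5 -113.6] z 230.28 F [-0.54  2.34 -3.44]
katori_0 0.64 [164. 251.] [0.734 0.134 0.   ]
garlic_a 0.72 [273. 151.] [0.439 0.386 0.   ]
tea_spoon 0.79 [280. 414.] [ 0.429 -0.297  0.   ]
lemon_a 0.88 [207. 140.] [0.613 0.424 0.   ]
salt_shaker 0.51 [270. 153.] [0.448 0.38  0.   ]
steel_tumbler 0.89 [160. 192.] [0.743 0.292 0.   ]
```

View pics/w6c.png

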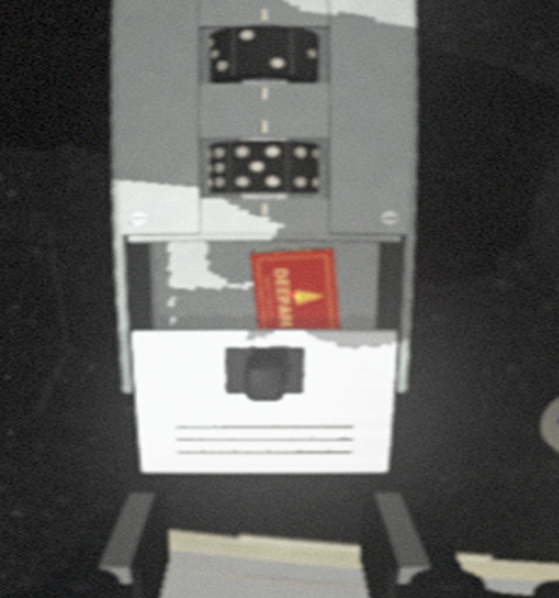

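The hatch is open and the match box is visible. Wheel 2 shows 2 and wheel 3 shows 5. A final check of the hatch opening and wheel 1 remains.

```bash
python3 -m creep '{"hand":[40,40,40,40,40],"delta_pos":[[0,0,-0.01],[0,0,0],[0,0,0],[0,0,0],[0,0,0]],"turn":[0,0,0,0,0]}'; python3 - <<'E'
from h import *
c=snap('wrist','w7.png');st()
L=[]
for r in range(150,330):
    for k in range(230,325):
        if c['depth'][r,k]>0:
            p=world(c,(r,k),True)
            if .088<p[2]<.1 and w2b(p)[1]<-.05: L.append([r,k,*(w2b(p)*1000),p[2]])
L=np.array(L);print(len(L),np.percentile(L,3,axis=0).round(3),np.percentile(L,97,axis=0).round(3))
a=cv2.imread('pics/w7.png');cv2.imwrite('pics/w7c.png',cv2.resize(a[0:300,170:400],None,fx=2.6,fy=1.95,interpolation=cv2.INTER_CUBIC))
s=snap('scene','s7.png')
E
```

```text
clock: 25.33
tcp_pos: [0.5555, 0.0029, 0.2313]
orientation: [0.0, 0.648, 0.762, -0.0]
wrist_force: [0.4, 0.7, 0.2]
finger_gap: 0.0402
t 25.3833 box [   0.2 -112.6] z 231.22 F [0.44 0.72 0.69]
317 [ 1.93000e+02  2.71000e+02 -7.35400e+00 -1.19895e+02  9.00000e-02] [ 2.12000e+02  2.86000e+02  5.70000e+00 -1.03329e+02  9.50000e-02]
```

View pics/w7c.png

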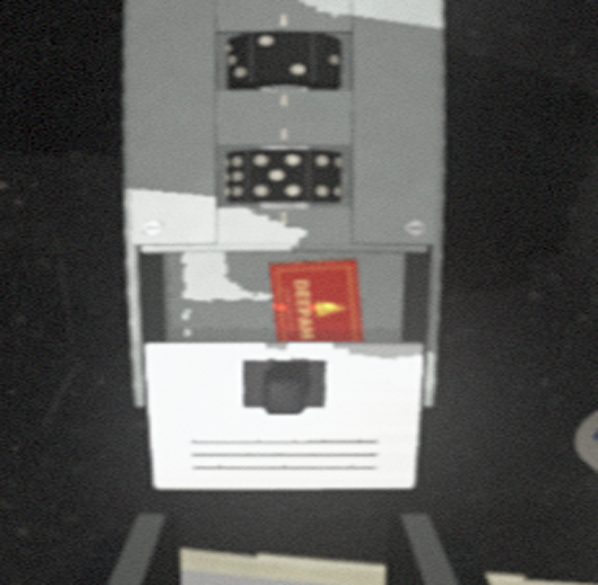

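View pics/s7.png

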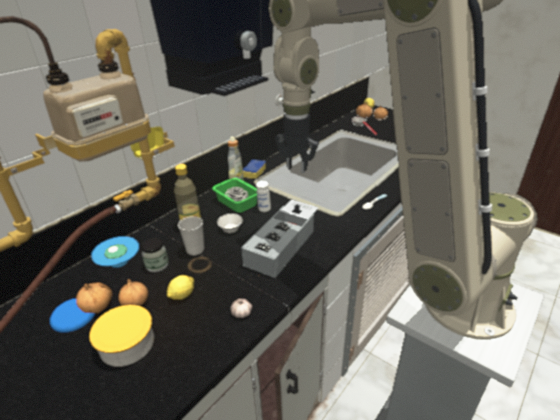

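The grip centre has moved from -66.5 to -111.6 mm, so the hatch is 45 mm open. The bystanders stand where they were and nothing touches the robot.

```bash
python3 -c "
from h import *
env.hand_in(); st()"
```

```text
the job is handed in; nothing more can be done
the job is handed in; nothing more can be done
```

The match box is unlocked and the hatch is fully open. I handed the job in at about 25 s of the 72 s allowed.

- **Wheel 1:** I rolled it from 1 to 4 in three strokes. The last good view showed 4 about 0.1 rad off its ridge. It was out of the final picture, but I did not touch it again.
- **Wheel 2:** I rolled it back from 3 to 2, and the final picture shows 2.
- **Wheel 3:** It already showed 5, so I left it alone. It also sits about 0.1 rad off its ridge, inside the 0.15 click band.
- **Force:** The highest press I read on any wheel was about 12 N. Force is only reported at the end of each move, so brief peaks in between were not seen.
- **Hatch:** It passed the 3 mm catch with only about 1.5 N and reached its stop after about 45 mm. I then released it and lifted clear. A depth check afterwards put the grip 45 mm from where it started.

**Bystanders:** Five were found in the final top view within about 7 mm of where they started, about what the detector's own scatter would give. For the salt shaker the detector gave a wrong, low-score hit at the garlic's position. The scene picture shows the shaker standing in its place.

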